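# Load the tube block into the dry-block heater

## Task

The aluminium tube block is parked on the closed lid of the dry-block heater. Take it off and set it down upright on the free worktop, lift the lid (it has a bar along its front) until its gas struts carry it fully open and hold it there, then take the block again and lay it flat on the floor of the heater's trough, wells up, leaving the lid open. Set the block down gently, never letting it drop, and leave the small bottle, the tape roll and the dish where they are.

Things in the scene. Friction and masses are not known exactly. Their poses are not given: they have to be found in the camera images.
- block_centre (a point): Centre of the loose aluminium tube block, 30 mm (its x) x 60 mm (its y) x 36 mm high (its z, up), about 0.16 kg, with three 12 mm wells in its top. It starts upright on the lid, its long way between two grey end stops 34 mm high and 8 mm thick that stand 3 mm from its ends, so there it can be taken only across its 30 mm sides. In the trough the fingers fit only at its ends.
- block: The same tube block; its origin is the centre of its underside, 18 mm below block_centre.
- heater: Dry-block heater, fixed to the worktop: white box 160 mm (its x) x 210 mm (its y) x 80 mm high, origin at the centre of its underside, front (-x, with a small panel) towards the robot, +z up. It stands in different places and turned by up to 0.2 rad. The worktop is free for at least 0.2 m beyond its right side (-y).
- trough_floor (a point): Centre of the floor of the heater's one open trough, 28 mm above the worktop and 52 mm below the heater's top; same axes as the heater. The trough is 42 mm wide (x) and 130 mm long (y), so the block lies in it the long way along y, its top 16 mm below the rim. It is covered by the lid until that is open.
- lid (a joint): Lid angle in rad: 0 shut, grows as the front of the lid rises, 1.75 fully open at its stop (leaning back, away from the robot). Two gas struts at the sides help: below about 0.65 rad the lid falls shut, above about 0.75 rad the struts push it open by themselves and hold it. Lifting takes about 1.5 N at the bar at first, less and less as it rises.
- lid_bar (a point): Centre of the steel bar along the lid's front edge by which it is lifted: a round bar 10 mm thick, along the heater's y, clear for 90 mm between its two brackets, 45 mm in front of the lid's edge and of the heater's front. It moves with the lid on a circle of 200 mm radius about lid_hinge; a round bar, it can turn between the fingers.
- lid_hinge (a point): Point on the lid's hinge line (which runs along the heater's y) at the heater's far top edge, 88 mm above the worktop. The shut lid is 12 mm thick and its upper face lies 94 mm above the worktop.
- bottle_centre (a point): Bystander: centre of a small closed glass bottle, 46 mm wide, 86 mm high, standing left of the heater.
- tape_centre (a point): Bystander: centre of a roll of label tape lying flat, 64 mm wide, 18 mm high, near the front edge on the left.
- dish_centre (a point): Bystander: centre of a closed flat dish, 63 mm wide, 15 mm high, near the front edge on the right.
Things that resemble listed ones, but are neither listed nor needed, are in the scene too. Of the things that look like the block, the middle-sized one is meant.

How it is judged:
By the outcome, as a careful person would: the job done as asked, in the order asked, and still so for the second after the job is handed in, with the robot touching nothing.
It also fails if it takes over 58 s, if anything falls off the work surface, if the arm or the gripper's body presses on something with over 40 N, if the wrist force passes 120 N, or if a joint passes its speed limit or range.

## Robot

A 6-joint arm with a two-finger parallel gripper is mounted at the origin on a cart in front of the work surface, level with it; the furniture and walls round the work are solid. World frame = base frame: x ahead of the robot, y to its left, z up, the work surface at z = 0. Lengths are in m, angles in degrees, forces in N, time in s.
With the tool pointing down it reaches from about 0.325 to 0.875 m from the base axis. Payload 4.4 kg.
Tool frame: the origin (TCP) lies on the centre line of the jaws, within the pads' length; the fingertips stand 11 mm ahead of it and the grasp point (between the pads) lies 8 mm behind it; y points along the fingers, z is the direction in which the jaws open and shut, and the axes are right-handed (so a half turn about y gives the same grasp; the last joint's range is limited). The gripper opens to 85 mm and grips with 20 to 120 N. Pads are 22 mm wide; open, the fingers measure 114 mm over their backs; the gripper's body (76 mm by 85 mm) begins 54 mm behind the grasp point. The pads swing forward as they close: fully open they stand 13 mm farther back than shut.
Start: joints at [-75.43, 11.837, 88.321, -0, 79.842, -8.623], TCP at [0.226, -0.529, 0.242] pointing down, gripper open.
Joint ranges: [-156.59, 156.59], [-49.26, 127.26], [12.9, 141.05], [-63.56, 243.56], [4.71, 150.69], [-161.64, 161.64]. Speed limits (degrees/s): [159.86, 159.86, 180, 180, 180, 180].

## Interface

Orientations are given as [roll, pitch, yaw] about the fixed x, y, z axes, in that order (R = Rz(yaw) Ry(pitch) Rx(roll)).
In Python, from rig import robot gives the robot as it stands. The module is installed in compiled form; this text tells all that it offers.
- The arm moves only by the shell command python3 -m handwheel 'ROWS' [FORCE]. ROWS is JSON, a list of rows, each a list of 7 numbers: the turn, a rotation vector about the tool's x, y, z in degrees, then the shift along the tool's x, y, z in m, then the finger opening in m, from 0 to 0.0854. A call has 1 to 10 rows; each row shifts and turns the commanded pose from where the row before left it, along the tool's axes as they then stand; what a row does not reach is not made up. A row lasts 1/10 s, in which the tool goes at most 50 mm and 8.59 degrees, less where a joint would pass 70% of its speed; a pose out of reach is approached as far as the arm can. A call is refused whole if a number of a shift passes 0.05 or a number of a turn 8.59, either way. A call with a gripper value outside its range is refused whole. The fingers move at their own pace and stop on an object; FORCE is the grip in N (left out, the last holds). Time passes only in rows, so rows that do not move let the fingers close. It gives the time, the measured TCP pose, the force and the opening at its end, in the units of the state.
- robot.state(): the state, without advancing time (a new reading comes with each control period).
- robot.camera(name): name is "scene" or "top" or "wrist"; returns the picture (420x560x3 uint8, blue, green, red); there is no depth.
- robot.calibration(name): a dict with "fx", "fy", "cx", "cy" (pixels), "extrinsics" (4x4, takes a point from camera to world coordinates). Camera axes: x right, y down, z forward; pixel columns grow to the right and rows downward; lengths in m; the calibration is good to about 2 mm. A picture is of the moment at which its call begins: read the wrist's pose just before it. calibration takes no time and is no camera call; for the wrist camera it gives the pose at the moment of the call.
- robot.sign_off(): hands the job in, once; it reports no verdict.
The state is a dict: "clock": time; "joint_pos": joint angles; "qvel": joint speeds; "effort": joint torques, N m; "eef_pos": TCP position; "tcp_rot": TCP orientation; "contact_force": force on the tool from outside, world axes, zero at the start; "ft_torque": the same for the moment, N m; "gripper_width": finger opening in m.
Only numpy, scipy, OpenCV 4.12 (cv2) and the standard library are available. Lean on these libraries where they do the work, as an engineer would, in place of code of your own. Each camera call takes 0.05 s, during which the arm holds its last target. There are 200 camera calls.

## Working session

There is one attempt and no reset: what is moved stays moved. The work goes in short steps, Python scripts to look and compute and a shell command to move; the robot and the scene stay as the last step left them, time stands still between calls to the robot, and variables do not carry over. Pictures are saved under pics/ and viewed, about 8 in all and at most 12, crops included, and the job is handed in when it is done.

```bash
mkdir -p pics; python3 - <<'E'
from rig import robot
import cv2
print(robot.state())
for n in("top","scene"):
    i=robot.camera(n); cv2.imwrite(f"pics/{n}0.png",i)
    c=robot.calibration(n); print(n,{k:(v if not hasattr(v,'round') else v) for k,v in c.items()})
E
```

```text
{'clock': 0.0, 'joint_pos': array([-7.54300241e+01,  1.18850605e+01,  8.84075393e+01,  4.50249166e-04,
        7.98387235e+01, -8.62128235e+00]), 'qvel': array([ 0.11751079, -0.00259985,  0.00155552,  0.00890725,  0.02158549,
        0.0168982 ]), 'effort': array([ 1.15933093e-03, -3.83032930e+01, -2.91595960e+01, -2.69049706e-04,
        1.04091529e-02, -1.98931320e-05]), 'eef_pos': array([ 0.22625588, -0.5278113 ,  0.24109499]), 'tcp_rot': array([-9.01297730e+01,  2.01236839e-02, -1.56808844e+02]), 'contact_force': array([0.09273809, 0.41092018, 0.54133288]), 'ft_torque': array([-0.03061297, -0.0373929 ,  0.0104413 ]), 'gripper_width': 0.08515630453856037}
top {'fx': 383.78354850691073, 'fy': 383.78354850691073, 'cx': 280.4167462006638, 'cy': 202.35096142770453, 'extrinsics': array([[ 1.60360325e-02, -9.81246344e-01,  1.92089712e-01,
         3.25193580e-01],
       [-9.99866506e-01, -1.63392493e-02,  5.53443749e-06,
        -1.12663268e-01],
       [ 3.13317105e-03, -1.92064158e-01, -9.81377370e-01,
         1.05476220e+00],
       [ 0.00000000e+00,  0.00000000e+00,  0.00000000e+00,
         1.00000000e+00]])}
scene {'fx': 466.1142193497516, 'fy': 466.1142193497516, 'cx': 276.24901500795323, 'cy': 202.57808578201025, 'extrinsics': array([[ 0.99066477, -0.09900308,  0.09371078,  0.38913684],
       [-0.13610663, -0.75684749,  0.63926275, -0.92324131],
       [ 0.00763579, -0.64604974, -0.76325712,  1.03985654],
       [ 0.        ,  0.        ,  0.        ,  1.        ]])}
```

View pics/top0.png

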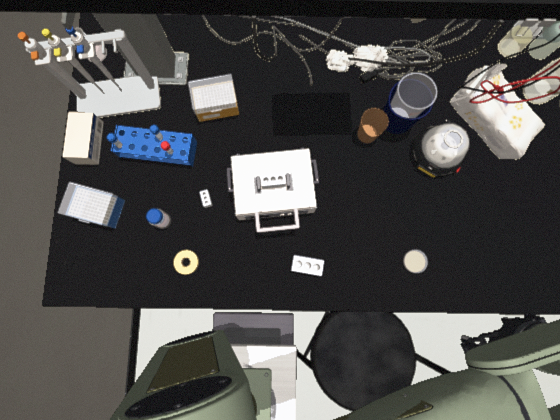

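View pics/scene0.png

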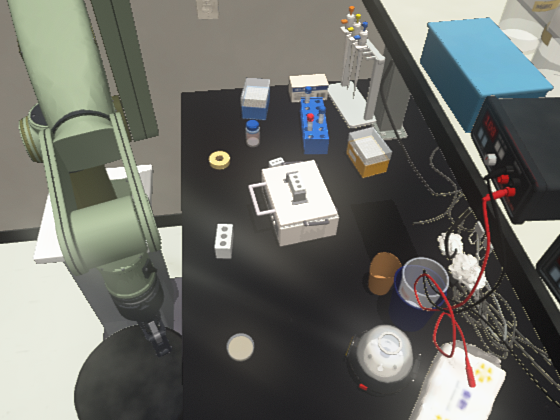

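The top view shows the heater lid at about (230–317, 150–219), with the block on it at (273,182) between its end stops and the bar at (277,229). Decoys are the small block at (205,198) and the large one at (308,265). The bottle is at (158,218), the tape at (186,262) and the dish at (415,261). The area right of the heater, around (370,200), is free.

```bash
cat > h.py <<'E'
import numpy as np, cv2
from rig import robot
def ray(c,uv,z):
    E=np.array(c["extrinsics"]); d=E[:3,:3]@np.array([(uv[0]-c["cx"])/c["fx"],(uv[1]-c["cy"])/c["fy"],1])
    o=E[:3,3]; return o+d*(z-o[2])/d[2]
E
python3 - <<'E'
from h import *
c=robot.calibration("top")
i=cv2.imread("pics/top0.png"); s=cv2.imread("pics/scene0.png")
a=cv2.resize(i[140:240,215:330],None,fx=5,fy=5,interpolation=cv2.INTER_CUBIC)
cv2.imwrite("pics/c0.png",a)
for n,uv,z in [("block",(273,182),.13),("bar",(277.5,229),.088),("c1",(230,157),.094),("c2",(311,150),.094),("c3",(317,213),.094),("c4",(234,219),.094),("bigdecoy",(308,265),.03),("dish",(415,261),.015),("free",(370,200),0)]:
    print(n,ray(c,uv,z).round(4))
E
```

```text
block [ 0.5573 -0.0934  0.13  ]
bar [ 0.4455 -0.1064  0.088 ]
c1 [0.6317 0.0209 0.094 ]
c2 [ 0.6544 -0.1906  0.094 ]
c3 [ 0.4873 -0.2059  0.094 ]
c4 [0.4684 0.004  0.094 ]
bigdecoy [ 0.3587 -0.1881  0.03  ]
dish [ 0.3744 -0.4763  0.015 ]
free [ 0.5426 -0.3639  0.    ]
```

View pics/c0.png

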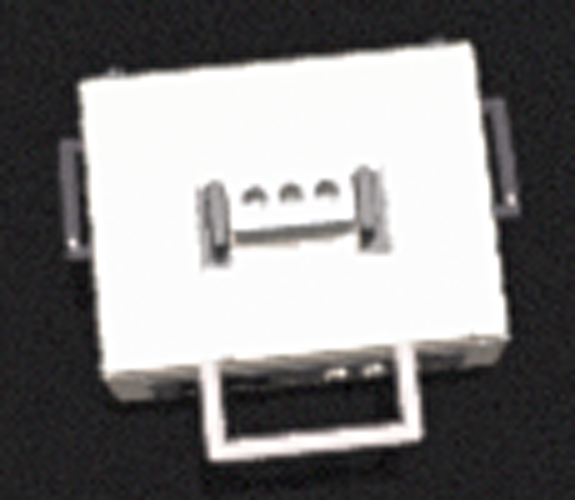

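The crop shows the wells at about (273.2,178.4) in full-image pixels. The block is parallel to the heater, and the bar centre is near (278.4,228.3).

```bash
python3 - <<'E'
from h import *
c=robot.calibration("top")
P=lambda x,y,z: ray(c,(x/5+215-.4,y/5+140-.4),z)
q=[P(82,82,.094),P(472,44,.094),P(507,333,.094),P(105,372,.094)]
w=[P(255,197,.13),P(291,192,.13),P(327,188,.13)]
b=[P(215,452,.088),P(420,431,.088)]
g=lambda a,b:np.degrees(np.arctan2(*(a-b)[[1,0]]))
print("centre",np.mean(q,0),"size",[np.linalg.norm(q[k]-q[k-1]).round(4) for k in range(4)])
print("yaw",g(q[0],q[3]),g(q[1],q[2]),g(q[0],q[1])-90,g(q[3],q[2])-90,"bar",g(b[0],b[1])-90,np.mean(b,0),"wells",w[1],g(w[0],w[2])-90)
print(robot.calibration("wrist"))
E
```

```text
centre [ 0.56979617 -0.09248636  0.094     ] size [np.float64(0.1542), np.float64(0.2051), np.float64(0.155), np.float64(0.2052)]
yaw 6.668751760894566 6.703993128854507 6.799698290434293 6.5749553737804405 bar 6.8252554379136825 [ 0.44837745 -0.10790982  0.088     ] wells [ 0.56756423 -0.09273592  0.13      ] 8.31778946853764
{'fx': 323.1777610531004, 'fy': 323.1777610531004, 'cx': 278.9783169465903, 'cy': 207.06373407962036, 'extrinsics': array([[ 0.39290016, -0.8688389 , -0.3012448 ,  0.30581223],
       [-0.91957722, -0.37217382, -0.12595388, -0.49505673],
       [-0.0026818 ,  0.32650516, -0.94519161,  0.37251862],
       [ 0.        ,  0.        ,  0.        ,  1.        ]])}
```

```bash
cat >> h.py <<'E'
from scipy.spatial.transform import Rotation as Ro
def plan(wps,s=None):
    """wps: (pos, yaw, nrows[, tilt]) ; prints tool-axis row increments (shift taken in the axes at row start)"""
    if s is None:
        t=robot.state(); p=np.array(t["eef_pos"]); R=Ro.from_euler("xyz",t["tcp_rot"],degrees=True)
    else: p,R=np.array(s[0]),Ro.from_euler("xyz",s[1],degrees=True)
    for pos,yaw,n,*k in wps:
        T=Ro.from_euler("xyz",[-90,0,yaw],degrees=True)*Ro.from_rotvec([k[0] if k else 0,0,0],degrees=True)
        v=(R.inv()*T).as_rotvec(degrees=True)/n; d=(np.array(pos)-p)/n
        for _ in range(n):
            print([float(x) for x in np.r_[v.round(2),R.inv().apply(d).round(4)]])
            R=R*Ro.from_rotvec(v,degrees=True)
        p=np.array(pos); print()
E
python3 - <<'E'
from h import *
plan([([.5676,-.0927,.28],-83.3,13)])
E
```

```text
[0.01, -5.65, -0.01, -0.0373, -0.0029, -0.0204]
[0.01, -5.65, -0.01, -0.0392, -0.0029, -0.0167]
[0.01, -5.65, -0.01, -0.0406, -0.0029, -0.0127]
[0.01, -5.65, -0.01, -0.0417, -0.0029, -0.0087]
[0.01, -5.65, -0.01, -0.0423, -0.003, -0.0045]
[0.01, -5.65, -0.01, -0.0425, -0.003, -0.0003]
[0.01, -5.65, -0.01, -0.0424, -0.003, 0.0039]
[0.01, -5.65, -0.01, -0.0418, -0.003, 0.008]
[0.01, -5.65, -0.01, -0.0408, -0.003, 0.0121]
[0.01, -5.65, -0.01, -0.0394, -0.003, 0.0161]
[0.01, -5.65, -0.01, -0.0376, -0.003, 0.0199]
[0.01, -5.65, -0.01, -0.0355, -0.003, 0.0235]
[0.01, -5.65, -0.01, -0.033, -0.003, 0.0269]
```

```bash
python3 -m handwheel '[[0,-5.65,0,-0.037,-0.003,-0.020,0.085],[0,-5.65,0,-0.039,-0.003,-0.017,0.085],[0,-5.65,0,-0.041,-0.003,-0.013,0.085],[0,-5.65,0,-0.042,-0.003,-0.009,0.085],[0,-5.65,0,-0.042,-0.003,-0.004,0.085],[0,-5.65,0,-0.042,-0.003,0,0.085],[0,-5.65,0,-0.042,-0.003,0.004,0.085]]' 40
python3 -m handwheel '[[0,-5.65,0,-0.042,-0.003,0.008,0.085],[0,-5.65,0,-0.041,-0.003,0.012,0.085],[0,-5.65,0,-0.039,-0.003,0.016,0.085],[0,-5.65,0,-0.038,-0.003,0.020,0.085],[0,-5.65,0,-0.036,-0.003,0.024,0.085],[0,-5.65,0,-0.033,-0.003,0.027,0.085],[0,0,0,0,0,0,0.07],[0,0,0,0,0,0,0.07]]'
python3 - <<'E'
from h import *
import json
s=robot.state(); print(s["eef_pos"],s["tcp_rot"],s["clock"])
c=robot.calibration("wrist"); cv2.imwrite("pics/w1.png",robot.camera("wrist"))
import pickle; pickle.dump(c,open("w1.pkl","wb"))
print(np.array(c["extrinsics"]).round(3).tolist())
E
```

```text
clock: 0.8
eef_pos: [0.4106, -0.2935, 0.263]
tcp_rot: [-90.0, 0.0, -117.0]
contact_force: [-0.6, -0.0, 0.4]
gripper_width: 0.0853
clock: 1.6
eef_pos: [0.5684, -0.0926, 0.2805]
tcp_rot: [-90.1, 0.0, -83.3]
contact_force: [-0.7, -0.7, 0.3]
gripper_width: 0.0699
[ 0.56842404 -0.09258243  0.28051895] [-9.00924993e+01  7.54859776e-03 -8.32583595e+01] 1.6
[[0.993, 0.11, 0.037, 0.561], [0.116, -0.939, -0.324, -0.009], [-0.001, 0.327, -0.945, 0.412], [0.0, 0.0, 0.0, 1.0]]
```

View pics/w1.png

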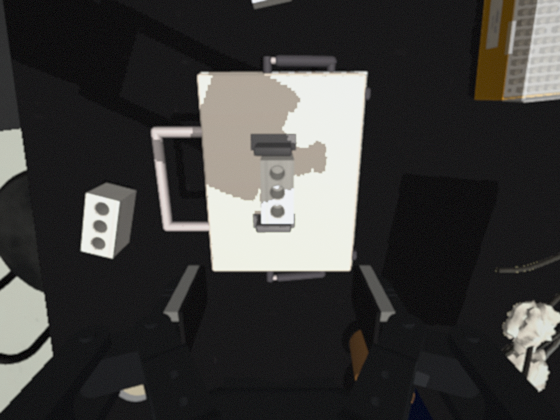

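The wrist view shows the wells at (277,172/191/211), the lid corners at (200,72), (367,73), (352,271) and (213,271), and the bar line from (157,132) to (168,226).

```bash
python3 - <<'E'
from h import *
import pickle
c=pickle.load(open("w1.pkl","rb"))
g=lambda a,b:np.degrees(np.arctan2(*(a-b)[[1,0]]))-90
w=[ray(c,p,.13) for p in[(277,172),(277,191),(277,211)]]; print("wells",np.mean(w,0),g(w[0],w[2]),np.linalg.norm(w[0]-w[2]))
q=[ray(c,p,.094) for p in[(200,72),(367,73),(352,271),(213,271)]]; print("lid",np.mean(q,0),g(q[0],q[3]),g(q[1],q[2]),[np.linalg.norm(q[k]-q[k-1]).round(4) for k in range(4)])
b=[ray(c,p,.088) for p in[(157,132),(168,226)]]; print("bar",np.mean(b,0),g(*b))
plan([([.5672,-.0927,.111],-83.3,5)])
E
```

```text
wells [ 0.56799246 -0.09104823  0.13      ] 6.565518231986431 0.03684741510074794
lid [ 0.57375714 -0.09068144  0.094     ] 6.1563699437583495 7.084916029899304 [np.float64(0.2055), np.float64(0.1519), np.float64(0.2046), np.float64(0.1552)]
bar [ 0.45074141 -0.10605657  0.088     ] 6.464373011999712
[0.02, -0.01, -0.0, -0.0002, 0.0339, -0.0001]
[0.02, -0.01, -0.0, -0.0002, 0.0339, -0.0001]
[0.02, -0.01, -0.0, -0.0002, 0.0339, -0.0001]
[0.02, -0.01, -0.0, -0.0002, 0.0339, -0.0001]
[0.02, -0.01, -0.0, -0.0002, 0.0339, -0.0001]
```

```bash
python3 -m handwheel '[[0,0,0,0,0.04,0,0.07],[0,0,0,0,0.04,0,0.06],[0,0,0,0,0.04,0,0.06],[0,0,0,0,0.03,0,0.06],[0,0,0,0,0.01,0,0.06],[0,0,0,0,0.01,0,0.06],[0,0,0,0,0,0,0.06]]'
python3 -m handwheel '[[0,0,0,0,0,0,0.015],[0,0,0,0,0,0,0.015],[0,0,0,0,0,0,0.015],[0,0,0,0,0,0,0.015],[0,0,0,0,0,0,0.015],[0,0,0,0,0,0,0.015]]' 40
```

```text
clock: 2.35
eef_pos: [0.5682, -0.0942, 0.1112]
tcp_rot: [-90.0, 0.0, -83.4]
contact_force: [0.7, 0.6, -0.2]
gripper_width: 0.0603
clock: 2.95
eef_pos: [0.5696, -0.094, 0.1134]
tcp_rot: [-89.8, -0.1, -83.3]
contact_force: [-1.4, -0.5, 6.4]
gripper_width: 0.0297
```

```bash
python3 -m handwheel '[[0,0,0,0,-0.01,0,0.015],[0,0,0,0,-0.03,0,0.015],[0,0,0,0,-0.03,0,0.015],[0,0,0,0,-0.03,0,0.015],[0,0,0,0,0,0,0.015],[0,0,0,0,0,0,0.015]]'
python3 - <<'E'
from h import *
plan([([.565,-.31,.20],-83.3,6)])
E
```

```text
clock: 3.55
eef_pos: [0.5688, -0.0934, 0.2119]
tcp_rot: [-89.9, -0.0, -83.3]
contact_force: [-0.7, -0.6, -2.4]
gripper_width: 0.0297
[-0.01, -0.01, 0.0, 0.0358, 0.002, -0.0048]
[-0.01, -0.01, 0.0, 0.0358, 0.002, -0.0048]
[-0.01, -0.01, 0.0, 0.0358, 0.002, -0.0048]
[-0.01, -0.01, 0.0, 0.0358, 0.002, -0.0048]
[-0.01, -0.01, 0.0, 0.0358, 0.002, -0.0048]
[-0.01, -0.01, 0.0, 0.0358, 0.002, -0.0048]
```

```bash
python3 -m handwheel '[[0,0,0,0.02,0,-0.003,0.015],[0,0,0,0.04,0,-0.006,0.015],[0,0,0,0.04,0,-0.006,0.015],[0,0,0,0.04,0.002,-0.005,0.015],[0,0,0,0.04,0.01,-0.005,0.015],[0,0,0,0.025,0.03,-0.003,0.015],[0,0,0,0.01,0.04,0,0.015],[0,0,0,0,0.04,0,0.015],[0,0,0,0,0.03,0,0.015],[0,0,0,0,0.02,0,0.015]]'
python3 -m handwheel '[[0,0,0,0,0,0,0.015],[0,0,0,0,0,0,0.015]]'
```

```text
clock: 4.55
eef_pos: [0.5616, -0.3077, 0.0328]
tcp_rot: [-90.4, 0.4, -83.4]
contact_force: [0.3, -0.6, -3.0]
gripper_width: 0.0293
clock: 4.75
eef_pos: [0.5644, -0.3093, 0.0375]
tcp_rot: [-90.2, 0.2, -83.4]
contact_force: [1.2, -0.2, -1.4]
gripper_width: 0.0295
```

```bash
python3 -m handwheel '[[0,0,0,0,0.005,0,0.015],[0,0,0,0,0.005,0,0.015],[0,0,0,0,0.003,0,0.015],[0,0,0,0,0.001,0,0.015],[0,0,0,0,0.001,0,0.015],[0,0,0,0,0,0,0.015]]'
python3 -m handwheel '[[0,0,0,0,0.001,0,0.015],[0,0,0,0,0.001,0,0.015],[0,0,0,0,0,0,0.015]]'
python3 -m handwheel '[[0,0,0,0,0.001,0,0.015],[0,0,0,0,0.001,0,0.015],[0,0,0,0,0,0,0.015]]'
```

```text
clock: 5.35
eef_pos: [0.5656, -0.3103, 0.0244]
tcp_rot: [-90.0, -0.0, -83.4]
contact_force: [-0.2, 0.2, -1.6]
gripper_width: 0.0294
clock: 5.65
eef_pos: [0.5654, -0.3102, 0.0221]
tcp_rot: [-90.0, 0.0, -83.4]
contact_force: [-0.5, -0.3, -2.7]
gripper_width: 0.0291
clock: 5.95
eef_pos: [0.5654, -0.3102, 0.02]
tcp_rot: [-90.0, 0.0, -83.4]
contact_force: [-1.1, 0.3, -1.1]
gripper_width: 0.0294
```

```bash
python3 -m handwheel '[[0,0,0,0,0.001,0,0.015],[0,0,0,0,0,0,0.015],[0,0,0,0,0,0,0.015]]'
python3 -m handwheel '[[0,0,0,0,0.001,0,0.015],[0,0,0,0,0,0,0.015],[0,0,0,0,0,0,0.015]]'
```

```text
clock: 6.25
eef_pos: [0.5657, -0.3103, 0.0195]
tcp_rot: [-90.0, -0.0, -83.4]
contact_force: [0.4, 0.4, 0.3]
gripper_width: 0.0291
clock: 6.55
eef_pos: [0.5656, -0.3103, 0.0194]
tcp_rot: [-90.0, -0.0, -83.4]
contact_force: [-2.5, 2.2, 5.2]
gripper_width: 0.0296
```

```bash
python3 -m handwheel '[[0,0,0,0,0,0,0.05],[0,0,0,0,0,0,0.06],[0,0,0,0,-0.005,0,0.06],[0,0,0,0,-0.02,0,0.06],[0,0,0,0,-0.04,0,0.06],[0,0,0,0,-0.05,0,0.06],[0,0,0,0,-0.05,0,0.06],[0,0,0,0,-0.01,0,0.045],[0,0,0,0,0,0,0.035]]'
python3 - <<'E'
from h import *
s=robot.state();print(s["eef_pos"],s["contact_force"])
plan([([.4496,-.107,.18],-83.4,6)])
E
```

```text
clock: 7.45
eef_pos: [0.5674, -0.3116, 0.1975]
tcp_rot: [-89.7, -0.3, -83.4]
contact_force: [-0.2, 0.2, 0.1]
gripper_width: 0.0352
[ 0.56744238 -0.31162881  0.19750758] [-0.16941118  0.18053362  0.09815208]
[-0.06, 0.01, 0.05, -0.0362, 0.0026, -0.0156]
[-0.06, 0.01, 0.05, -0.0362, 0.0027, -0.0156]
[-0.06, 0.01, 0.05, -0.0362, 0.0027, -0.0156]
[-0.06, 0.01, 0.05, -0.0362, 0.0028, -0.0156]
[-0.06, 0.01, 0.05, -0.0361, 0.0028, -0.0156]
[-0.06, 0.01, 0.05, -0.0361, 0.0029, -0.0156]
```

```bash
python3 -m handwheel '[[0,0,0,-0.036,0.002,-0.015,0.035],[0,0,0,-0.036,0.002,-0.015,0.035],[0,0,0,-0.036,0.002,-0.015,0.035],[0,0,0,-0.036,0.002,-0.015,0.035],[0,0,0,-0.036,0.002,-0.015,0.035],[0,0,0,-0.036,0.002,-0.015,0.035],[0,0,0,0,0,0,0.035],[0,0,0,0,0,0,0.035],[0,0,0,0,0,0,0.035]]'
python3 - <<'E'
from h import *
import pickle
c=robot.calibration("wrist"); i=robot.camera("wrist"); cv2.imwrite("pics/w2.png",i); pickle.dump(c,open("w2.pkl","wb"))
s=robot.state();print(s["eef_pos"],s["tcp_rot"])
plan([([.4496,-.107,.08],-83.4,4)])
E
```

```text
clock: 8.35
eef_pos: [0.4513, -0.1067, 0.1805]
tcp_rot: [-90.1, 0.0, -83.4]
contact_force: [0.7, -0.3, 0.2]
gripper_width: 0.0348
[ 0.45159763 -0.1070021   0.18082297] [-9.00253965e+01 -8.76150680e-04 -8.34079836e+01]
[0.01, -0.0, 0.0, -0.0001, 0.0252, -0.0005]
[0.01, -0.0, 0.0, -0.0001, 0.0252, -0.0005]
[0.01, -0.0, 0.0, -0.0001, 0.0252, -0.0005]
[0.01, -0.0, 0.0, -0.0001, 0.0252, -0.0005]
```

View pics/w2.png

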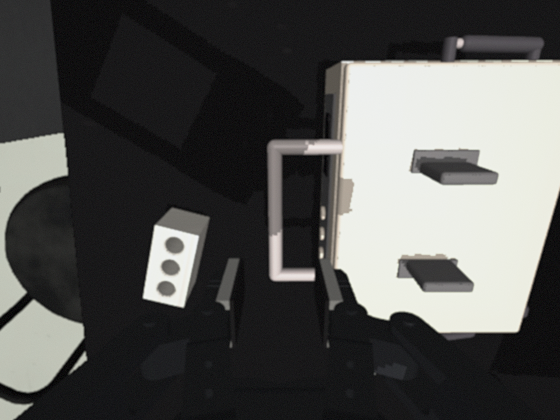

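The lid is now empty and the bar runs from (274,145) to (276,276), between the fingers at x 232 and 325. The large decoy at (175,257) is clear.

```bash
python3 - <<'E'
from h import *
import pickle
c=pickle.load(open("w2.pkl","rb"))
a=ray(c,(274,147),.088);b=ray(c,(276,272),.088);print(a,b,(a+b)/2,np.linalg.norm(a-b))
E
python3 -m handwheel '[[0,0,0,0,0.03,-0.001,0.035],[0,0,0,0,0.03,0,0.035],[0,0,0,0,0.02,0,0.035],[0,0,0,0,0.012,0,0.035],[0,0,0,0,0.008,0,0.035],[0,0,0,0,0,0,0.035],[0,0,0,0,0,0,0.035]]'
```

```text
[ 0.44379706 -0.05670216  0.088     ] [ 0.45605428 -0.15377958  0.088     ] [ 0.44992567 -0.10524087  0.088     ] 0.09784816733931272
clock: 9.1
eef_pos: [0.451, -0.1068, 0.082]
tcp_rot: [-89.9, -0.0, -83.4]
contact_force: [0.2, -0.8, 0.7]
gripper_width: 0.035
```

```bash
python3 -m handwheel '[[0,0,0,0,0.002,0,0.0],[0,0,0,0,0,0,0.0],[0,0,0,0,0,0,0.0],[0,0,0,0,0,0,0.0],[0,0,0,0,0,0,0.0]]' 25
python3 - <<'E'
import numpy as np
for k in range(0,27):
    a=k*.05; print(round(a,2), "fwd",round(200*(1-np.cos(a)),1),"up",round(200*np.sin(a),1))
E
```

```text
clock: 9.6
eef_pos: [0.4482, -0.1069, 0.0799]
tcp_rot: [-90.3, -0.1, -83.3]
contact_force: [-7.9, -2.8, 6.3]
gripper_width: 0.0089
0.0 fwd 0.0 up 0.0
0.05 fwd 0.2 up 10.0
0.1 fwd 1.0 up 20.0
0.15 fwd 2.2 up 29.9
0.2 fwd 4.0 up 39.7
0.25 fwd 6.2 up 49.5
0.3 fwd 8.9 up 59.1
0.35 fwd 12.1 up 68.6
0.4 fwd 15.8 up 77.9
0.45 fwd 19.9 up 87.0
0.5 fwd 24.5 up 95.9
0.55 fwd 29.5 up 104.5
0.6 fwd 34.9 up 112.9
0.65 fwd 40.8 up 121.0
0.7 fwd 47.0 up 128.8
0.75 fwd 53.7 up 136.3
0.8 fwd 60.7 up 143.5
0.85 fwd 68.0 up 150.3
0.9 fwd 75.7 up 156.7
0.95 fwd 83.7 up 162.7
1.0 fwd 91.9 up 168.3
1.05 fwd 100.5 up 173.5
1.1 fwd 109.3 up 178.2
1.15 fwd 118.3 up 182.6
1.2 fwd 127.5 up 186.4
1.25 fwd 136.9 up 189.8
1.3 fwd 146.5 up 192.7
```

```bash
python3 -m handwheel '[[0,0,0,0,-0.010,-0.001,0],[0,0,0,0,-0.010,0,0],[0,0,0,0,-0.010,0.001,0],[0,0,0,0,-0.0095,0.002,0],[0,0,0,0,0,0,0],[0,0,0,0,0,0,0]]'
```

```text
clock: 10.2
eef_pos: [0.4519, -0.1064, 0.1197]
tcp_rot: [-90.0, -0.1, -83.3]
contact_force: [-3.1, -3.7, -0.9]
gripper_width: 0.0092
```

```bash
python3 -m handwheel '[[0,0,0,0,-0.0195,0.005,0],[0,0,0,0,-0.019,0.007,0],[0,0,0,0,-0.018,0.0085,0],[0,0,0,0,0,0,0],[0,0,0,0,0,0,0]]'
```

```text
clock: 10.7
eef_pos: [0.4718, -0.104, 0.1768]
tcp_rot: [-90.1, -0.1, -83.3]
contact_force: [-6.9, -4.5, 2.4]
gripper_width: 0.009
```

```bash
python3 -m handwheel '[[0,0,0,0,-0.017,0.010,0],[0,0,0,0,-0.016,0.012,0],[0,0,0,0,-0.0147,0.0137,0],[0,0,0,0,-0.013,0.015,0],[0,0,0,0,0,0,0],[0,0,0,0,0,0,0]]'
python3 - <<'E'
from h import *
cv2.imwrite("pics/s3.png",robot.camera("scene")[100:330,150:450])
E
```

```text
clock: 11.3
eef_pos: [0.5231, -0.098, 0.2398]
tcp_rot: [-90.0, -0.1, -83.3]
contact_force: [-7.8, -2.6, 11.7]
gripper_width: 0.0088
```

View pics/s3.png

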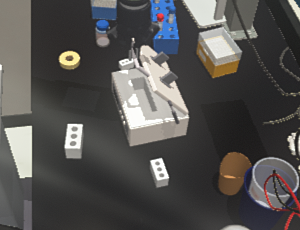

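The lid is raised to about 0.9 rad and the block stands on the worktop right of the heater at crop (158,172). I release the bar upward so the struts carry the lid.

```bash
python3 -m handwheel '[[0,0,0,0,-0.011,0.016,0],[0,0,0,0,0,0,0.05],[0,0,0,0,0,0.01,0.085],[0,0,0,0,-0.02,0.01,0.085],[0,0,0,0,-0.05,0,0.085],[0,0,0,0,-0.05,0,0.085],[0,0,0,0,-0.03,0,0.085],[0,0,0,0,0,0,0.085],[0,0,0,0,0,0,0.085]]'
python3 - <<'E'
from h import *
cv2.imwrite("pics/s4.png",robot.camera("scene")[100:330,150:450])
cv2.imwrite("pics/t4.png",cv2.resize(robot.camera("top")[100:280,170:410],None,fx=3,fy=3))
print(robot.state()["eef_pos"])
E
```

```text
clock: 12.25
eef_pos: [0.5591, -0.0931, 0.3972]
tcp_rot: [-89.9, 0.0, -83.3]
contact_force: [-0.3, -0.2, -0.9]
gripper_width: 0.0851
[ 0.55806167 -0.09306346  0.39456689]
```

View pics/s4.png

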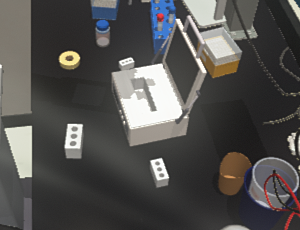

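The lid stands fully open, leaning back, and the trough is exposed. Next I turn the wrist 90° and go above the block.

```bash
python3 - <<'E'
from h import *
plan([([.5655,-.3103,.22],6.6,11)])
E
```

```text
[0.01, -8.18, -0.02, 0.0197, 0.0158, -0.0016]
[0.01, -8.18, -0.02, 0.0193, 0.0158, -0.0044]
[0.01, -8.18, -0.02, 0.0185, 0.0158, -0.0071]
[0.01, -8.18, -0.02, 0.0173, 0.0159, -0.0096]
[0.01, -8.18, -0.02, 0.0157, 0.0159, -0.012]
[0.01, -8.18, -0.02, 0.0139, 0.0159, -0.0141]
[0.01, -8.18, -0.02, 0.0117, 0.0159, -0.0159]
[0.01, -8.18, -0.02, 0.0093, 0.0159, -0.0174]
[0.01, -8.18, -0.02, 0.0067, 0.0159, -0.0186]
[0.01, -8.18, -0.02, 0.004, 0.0159, -0.0193]
[0.01, -8.18, -0.02, 0.0012, 0.0159, -0.0197]
```

```bash
python3 -m handwheel '[[0,-8.18,0,0.0197,0.016,-0.0016,0.085],[0,-8.18,0,0.0193,0.016,-0.0044,0.085],[0,-8.18,0,0.0185,0.016,-0.007,0.085],[0,-8.18,0,0.0173,0.016,-0.0096,0.085],[0,-8.18,0,0.0157,0.016,-0.012,0.085],[0,-8.18,0,0.014,0.016,-0.014,0.085],[0,-8.18,0,0.0117,0.016,-0.016,0.085],[0,-8.18,0,0.0093,0.016,-0.0174,0.085]]'
python3 -m handwheel '[[0,-8.18,0,0.0067,0.016,-0.0186,0.085],[0,-8.18,0,0.004,0.016,-0.0193,0.085],[0,-8.18,0,0.001,0.016,-0.02,0.085],[0,0,0,0,0,0,0.085],[0,0,0,0,0,0,0.085]]'
python3 - <<'E'
from h import *
import pickle
c=robot.calibration("wrist"); i=robot.camera("wrist"); cv2.imwrite("pics/w5.png",i); pickle.dump(c,open("w5.pkl","wb"))
s=robot.state();print(s["eef_pos"],s["tcp_rot"],s["joint_pos"])
E
```

```text
clock: 13.15
eef_pos: [0.5632, -0.2516, 0.2654]
tcp_rot: [-89.9, 0.3, -17.6]
contact_force: [0.9, 0.3, -0.8]
gripper_width: 0.0849
clock: 13.65
eef_pos: [0.5651, -0.3103, 0.2185]
tcp_rot: [-89.8, 0.2, 6.4]
contact_force: [0.8, 0.2, 0.6]
gripper_width: 0.0848
[ 0.56583968 -0.31019335  0.21987542] [-8.98674544e+01  7.94053769e-02  6.51492228e+00] [-3.64287845e+01  2.13229214e+01  7.89488241e+01  4.36082064e-02
  7.98766845e+01 -1.32951335e+02]
```

View pics/w5.png

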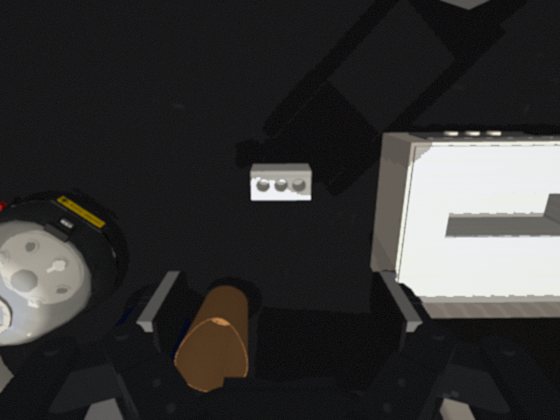

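View pics/t4.png

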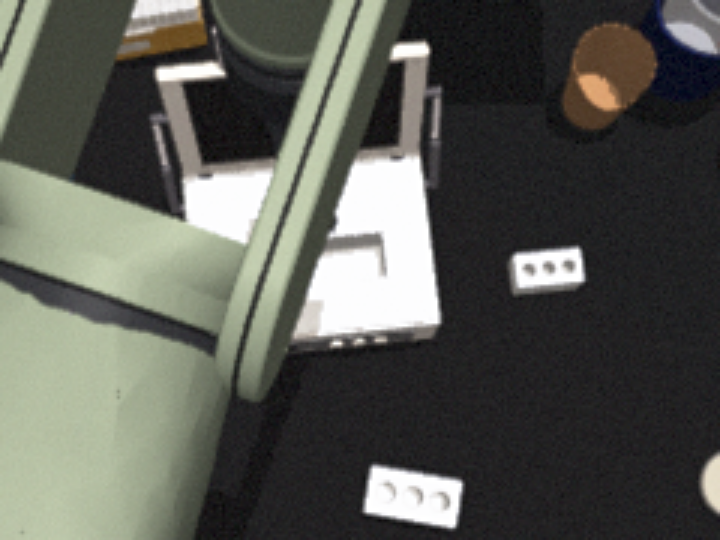

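The block is upright with wells at (263,185), (281,185) and (298,184), and the trough is visible at right. The top view confirms the lid is open and shows the block in clear space.

```bash
python3 - <<'E'
from h import *
import pickle
c=pickle.load(open("w5.pkl","rb"))
w=[ray(c,p,.036) for p in[(263,185),(281,184.7),(298.5,184.3)]]; print(np.mean(w,0),np.degrees(np.arctan2(*(w[0]-w[2])[[1,0]])),np.linalg.norm(w[0]-w[2]))
m=np.mean(w,0)
plan([([m[0],m[1],.03],6.6,5)])
E
```

```text
[ 0.56655705 -0.30773805  0.036     ] -82.51695796662209 0.035629370847111735
[-0.03, -0.02, -0.02, 0.0003, 0.038, 0.0004]
[-0.03, -0.02, -0.02, 0.0002, 0.038, 0.0004]
[-0.03, -0.02, -0.02, 0.0002, 0.038, 0.0004]
[-0.03, -0.02, -0.02, 0.0002, 0.038, 0.0004]
[-0.03, -0.02, -0.02, 0.0002, 0.038, 0.0005]
```

```bash
python3 -m handwheel '[[0,0,0,0.001,0.04,0.002,0.085],[0,0,0,0,0.04,0,0.085],[0,0,0,0,0.04,0,0.085],[0,0,0,0,0.04,0,0.085],[0,0,0,0,0.025,0,0.085],[0,0,0,0,0.012,0,0.085],[0,0,0,0,0.006,0,0.085],[0,0,0,0,0,0,0.085],[0,0,0,0,0,0,0.085]]'
python3 -m handwheel '[[0,0,0,0,0,0,0.07],[0,0,0,0,0,0,0.045],[0,0,0,0,0,0,0.045],[0,0,0,0,0,0,0.045],[0,0,0,0,0,0,0.045],[0,0,0,0,0,0,0.045]]' 40
```

```text
clock: 14.6
eef_pos: [0.5685, -0.3099, 0.0201]
tcp_rot: [-90.1, -0.2, 6.6]
contact_force: [-0.2, -0.2, 0.9]
gripper_width: 0.0852
clock: 15.2
eef_pos: [0.5681, -0.3098, 0.0198]
tcp_rot: [-90.1, -0.1, 6.6]
contact_force: [-1.3, 0.7, 5.6]
gripper_width: 0.0589
```

```bash
python3 -m handwheel '[[0,0,0,0,-0.01,0,0.045],[0,0,0,0,-0.03,0,0.045],[0,0,0,0,-0.045,0,0.045],[0,0,0,0,-0.045,0,0.045],[0,0,0,0,-0.04,0,0.045],[0,0,0,0,-0.02,0,0.045],[0,0,0,0,0,0,0.045]]'
python3 - <<'E'
from h import *
plan([([.567,-.10,.20],6.6,6)])
E
```

```text
clock: 15.9
eef_pos: [0.569, -0.3107, 0.2132]
tcp_rot: [-90.4, -0.4, 6.6]
contact_force: [0.4, -1.0, -1.9]
gripper_width: 0.059
[0.06, 0.0, 0.06, 0.0037, 0.002, 0.0349]
[0.06, 0.0, 0.06, 0.0037, 0.002, 0.0349]
[0.06, 0.0, 0.06, 0.0037, 0.0021, 0.0349]
[0.06, 0.0, 0.06, 0.0037, 0.0021, 0.0349]
[0.06, 0.0, 0.06, 0.0037, 0.0021, 0.0349]
[0.06, 0.0, 0.06, 0.0037, 0.0022, 0.0349]
```

```bash
python3 -m handwheel '[[0,0,0,0.004,0.001,0.025,0.045],[0,0,0,0.004,0.001,0.04,0.045],[0,0,0,0.004,0.001,0.04,0.045],[0,0,0,0.004,0.001,0.04,0.045],[0,0,0,0.003,0.001,0.04,0.045],[0,0,0,0.003,0.001,0.025,0.045],[0,0,0,0,0,0,0.045],[0,0,0,0,0,0,0.045],[0,0,0,0,0,0,0.045]]'
python3 - <<'E'
from h import *
import pickle
c=robot.calibration("wrist"); i=robot.camera("wrist"); cv2.imwrite("pics/w6.png",i); pickle.dump(c,open("w6.pkl","wb"))
s=robot.state();print(s["eef_pos"],s["tcp_rot"],s["contact_force"])
E
```

```text
clock: 16.8
eef_pos: [0.564, -0.0987, 0.2008]
tcp_rot: [-90.0, 0.1, 6.6]
contact_force: [0.6, -0.0, -1.1]
gripper_width: 0.0592
[ 0.56428722 -0.09902452  0.2011348 ] [-8.99937320e+01  7.14038139e-02  6.54576018e+00] [-0.90665044 -0.48949407 -2.53496496]
```

View pics/w6.png

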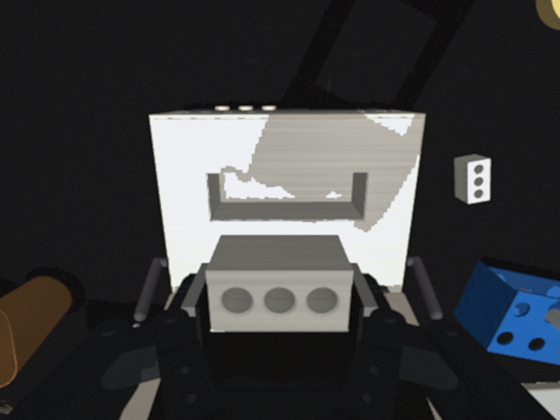

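The block is in hand, wells up. The trough rim is seen at about (208,173), (367,172), (367,220) and (209,221), and the lid-open heater top is visible.

```bash
python3 - <<'E'
from h import *
import pickle
c=pickle.load(open("w6.pkl","rb"))
i=cv2.imread("pics/w6.png",0)
print("col250",i[165:228,250].tolist()); print("col340",i[165:228,340].tolist())
print("row185L",i[190,200:225].tolist(),"R",i[190,345:375].tolist())
q=[ray(c,p,.08) for p in[(207.5,173),(367,172.5),(367.5,220),(208.5,221)]]
g=lambda a,b:np.degrees(np.arctan2(*(a-b)[[1,0]]))
print(np.array(q).round(4).tolist()); print("ctr",np.mean(q,0),[np.linalg.norm(q[k]-q[k-1]).round(4) for k in range(4)],g(q[1],q[0])-90,g(q[2],q[3])-90)
h=[ray(c,p,.08) for p in[(150,115),(424,114)]]; print(h,np.linalg.norm(h[0]-h[1]),np.mean(h,0))
w=[ray(c,p,.2) for p in[(237,300),(280,300),(323,300)]]; print("block in hand @z.2",w)
E
```

```text
col250 [168, 169, 166, 168, 169, 169, 171, 170, 170, 170, 170, 172, 176, 179, 177, 187, 220, 238, 240, 239, 239, 239, 238, 238, 239, 239, 238, 239, 239, 239, 240, 239, 220, 173, 164, 163, 152, 126, 104, 102, 102, 104, 104, 104, 102, 104, 107, 103, 106, 104, 104, 104, 104, 108, 140, 163, 205, 240, 241, 239, 239, 239, 238]
col340 [178, 177, 174, 172, 175, 174, 177, 177, 173, 171, 171, 172, 173, 173, 174, 177, 174, 168, 170, 169, 168, 170, 174, 178, 176, 169, 167, 169, 177, 212, 231, 206, 175, 165, 170, 169, 146, 110, 99, 103, 102, 103, 103, 103, 103, 102, 102, 101, 105, 103, 104, 104, 100, 113, 167, 201, 224, 238, 239, 239, 239, 239, 239]
row185L [239, 239, 238, 239, 240, 238, 227, 218, 178, 117, 91, 95, 96, 96, 95, 94, 96, 96, 99, 123, 153, 169, 169, 175, 198] R [170, 170, 171, 171, 172, 170, 148, 112, 88, 87, 86, 87, 87, 86, 85, 84, 88, 87, 86, 87, 111, 134, 157, 174, 178, 176, 176, 176, 175, 174]
[[0.5464, -0.1583, 0.08], [0.5316, -0.0321, 0.08], [0.5715, -0.0235, 0.08], [0.5875, -0.1557, 0.08]]
ctr [ 0.55926044 -0.09240993  0.08      ] [np.float64(0.0411), np.float64(0.127), np.float64(0.0408), np.float64(0.1332)] 6.689248118545791 6.883379083182916
[array([ 0.50678052, -0.20305612,  0.08      ]), array([0.48270038, 0.00139066, 0.08      ])] 0.20585999968670357 [ 0.49474045 -0.10083273  0.08      ]
block in hand @z.2 [array([ 0.57661232, -0.11794716,  0.2       ]), array([ 0.57428218, -0.09742847,  0.2       ]), array([ 0.57195131, -0.07690335,  0.2       ])]
```

```bash
python3 - <<'E'
from h import *
import pickle
c=pickle.load(open("w6.pkl","rb"))
b=ray(c,(280,300),.217); print("block top",b, [ray(c,p,.217) for p in [(208,331),(350,331),(208,267),(350,267)]])
i=cv2.imread("pics/top0.png")
s=robot.state(); p=s["eef_pos"]
ct=robot.calibration("top")
t=cv2.imread("pics/t4.png")
# trough -y end in t4 crop: rows ~237..275?, col 383
print("top cam trough right corners", ray(ct,(383/3+170,237/3+100),.08), ray(ct,(385/3+170,275/3+100),.08))
off=b-p; d=np.array([.5593,-.0924,0])-b
R=Ro.from_euler("xyz",s["tcp_rot"],degrees=True); print("offset",off,"world move",d,"tool",R.inv().apply([d[0],d[1],0]))
E
```

```text
block top [ 0.56243801 -0.09886264  0.217     ] [array([ 0.58167334, -0.12812753,  0.217     ]), array([ 0.57471983, -0.06682131,  0.217     ]), array([ 0.55020906, -0.12946094,  0.217     ]), array([ 0.54374702, -0.07262662,  0.217     ])]
top cam trough right corners [ 0.57906444 -0.15684079  0.08      ] [ 0.5450961  -0.15882759  0.08      ]
offset [-0.00184921  0.00016189  0.0158652 ] world move [-0.00313801  0.00646264 -0.217     ] tool [-2.38083708e-03  3.70859202e-06  6.77823164e-03]
```

```bash
python3 -m handwheel '[[0,0,0,-0.0025,0.02,0.007,0.045],[0,0,0,0,0.03,0,0.045],[0,0,0,0,0.03,0,0.045],[0,0,0,0,0.015,0,0.045],[0,0,0,0,0,0,0.045],[0,0,0,0,0,0,0.045],[0,0,0,0,0,0,0.045]]'
python3 - <<'E'
from h import *
import pickle
c=robot.calibration("wrist"); i=robot.camera("wrist"); cv2.imwrite("pics/w7.png",i); pickle.dump(c,open("w7.pkl","wb"))
E
```

```text
clock: 17.55
eef_pos: [0.563, -0.0922, 0.1089]
tcp_rot: [-90.1, -0.2, 6.6]
contact_force: [0.4, 0.5, -1.5]
gripper_width: 0.0592
```

View pics/w7.png

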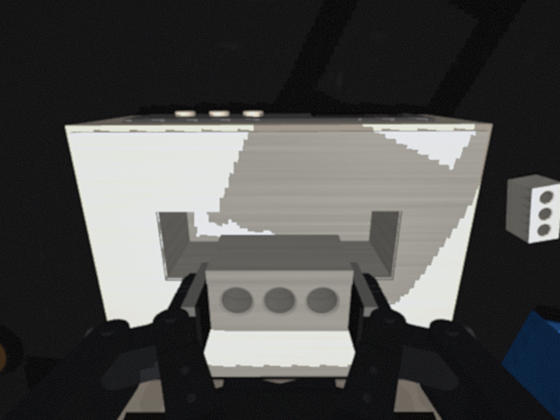

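The rim corners are at (158,212), (402,211), (393,279) and (166,279), and the block's lower front edge is at row 236, columns 219–340.

```bash
python3 - <<'E'
from h import *
import pickle
c=pickle.load(open("w7.pkl","rb"))
q=[ray(c,p,.08) for p in[(158,212),(402,211),(393,279),(166,279)]]
print("trough",np.mean(q,0),[np.linalg.norm(q[k]-q[k-1]).round(4) for k in range(4)])
b=np.mean([ray(c,p,.0892) for p in [(219,236),(340,236)]],0); e=np.array([np.cos(.115),np.sin(.115),0])
print("block via bottom edge",b+.015*e,"via top",ray(c,(280,300),.1252))
n=np.mean(q[:2],0); f=np.mean(q[2:],0); print("edge gaps along x: near",(b-n)@e,"far",(f-b)@e-.030, "width",(f-n)@e)
E
```

```text
trough [ 0.55885203 -0.09263794  0.08      ] [np.float64(0.0406), np.float64(0.1286), np.float64(0.0412), np.float64(0.1291)]
block via bottom edge [ 0.56333408 -0.0922204   0.0892    ] via top [ 0.56125852 -0.09227123  0.1252    ]
edge gaps along x: near 0.009942402673894913 far 0.0009416982528167653 width 0.04088410092671168
```

```bash
python3 -m handwheel '[[0,0,0,-0.003,0,0,0.045],[0,0,0,0,0.01,0,0.045],[0,0,0,0,0.01,0,0.045],[0,0,0,0,0.01,0,0.045],[0,0,0,0,0,0,0.045],[0,0,0,0,0,0,0.045]]'
```

```text
clock: 18.2
eef_pos: [0.5578, -0.0915, 0.076]
tcp_rot: [-90.0, 0.1, 6.6]
contact_force: [0.5, -0.1, -1.7]
gripper_width: 0.0592
```

```bash
python3 -m handwheel '[[0,0,0,0.002,0.005,0,0.045],[0,0,0,0,0.005,0,0.045],[0,0,0,0,0.005,0,0.045],[0,0,0,0,0.004,0,0.045],[0,0,0,0,0.003,0,0.045],[0,0,0,0,0,0,0.045],[0,0,0,0,0,0,0.045]]'
python3 -m handwheel '[[0,0,0,0,0.001,0,0.045],[0,0,0,0,0.001,0,0.045],[0,0,0,0,0,0,0.045],[0,0,0,0,0,0,0.045]]'
```

```text
clock: 18.9
eef_pos: [0.5604, -0.0914, 0.0549]
tcp_rot: [-90.0, 0.0, 6.6]
contact_force: [0.8, 0.3, -2.2]
gripper_width: 0.0592
clock: 19.3
eef_pos: [0.5604, -0.0914, 0.053]
tcp_rot: [-90.0, -0.0, 6.6]
contact_force: [-0.3, 1.2, -2.3]
gripper_width: 0.0594
```

Floor contact is expected at TCP z ≈ 0.048.

```bash
python3 -m handwheel '[[0,0,0,0,0.001,0,0.045],[0,0,0,0,0.001,0,0.045],[0,0,0,0,0.001,0,0.045],[0,0,0,0,0,0,0.045],[0,0,0,0,0,0,0.045]]'
python3 -m handwheel '[[0,0,0,0,0.001,0,0.045],[0,0,0,0,0,0,0.045],[0,0,0,0,0,0,0.045]]'
python3 -m handwheel '[[0,0,0,0,0.001,0,0.045],[0,0,0,0,0,0,0.045],[0,0,0,0,0,0,0.045]]'
```

```text
clock: 19.8
eef_pos: [0.5603, -0.0914, 0.0499]
tcp_rot: [-90.0, 0.0, 6.6]
contact_force: [0.0, -0.2, -1.4]
gripper_width: 0.059
clock: 20.1
eef_pos: [0.5604, -0.0914, 0.049]
tcp_rot: [-90.0, 0.0, 6.6]
contact_force: [0.9, -0.6, -2.0]
gripper_width: 0.0588
clock: 20.4
eef_pos: [0.5603, -0.0914, 0.0479]
tcp_rot: [-90.0, 0.0, 6.6]
contact_force: [0.2, 0.1, -2.9]
gripper_width: 0.0591
```

```bash
python3 -m handwheel '[[0,0,0,0,0.0007,0,0.045],[0,0,0,0,0,0,0.045],[0,0,0,0,0,0,0.045]]'
python3 -m handwheel '[[0,0,0,0,0.0007,0,0.045],[0,0,0,0,0,0,0.045],[0,0,0,0,0,0,0.045]]'
```

```text
clock: 20.7
eef_pos: [0.5604, -0.0915, 0.0478]
tcp_rot: [-90.0, -0.0, 6.6]
contact_force: [-2.7, 0.6, 4.6]
gripper_width: 0.0589
clock: 21.0
eef_pos: [0.5604, -0.0914, 0.0478]
tcp_rot: [-90.0, 0.0, 6.6]
contact_force: [-4.5, 1.1, 8.8]
gripper_width: 0.0591
```

Contact is confirmed at z = 0.0478, exactly as predicted. I release and retreat.

```bash
python3 -m handwheel '[[0,0,0,0,-0.001,0,0.064],[0,0,0,0,0,0,0.068],[0,0,0,0,0,0,0.072],[0,0,0,0,0,0,0.072],[0,0,0,0,-0.01,0,0.072],[0,0,0,0,-0.02,0,0.072],[0,0,0,0,-0.04,0,0.072],[0,0,0,0,-0.04,0,0.072],[0,0,0,0,-0.04,0,0.072],[0,0,0,-0.03,-0.04,0,0.072]]'
python3 -m handwheel '[[0,0,0,-0.05,0,0,0.072],[0,0,0,-0.03,0,0,0.072],[0,0,0,0,0,0,0.072],[0,0,0,0,0,0,0.072]]'
python3 - <<'E'
from h import *
w=robot.camera("wrist"); s=robot.camera("scene")[80:360,150:430]
cv2.imwrite("pics/f.png",np.hstack([cv2.resize(w,(400,300)),cv2.resize(s,None,fx=400/280,fy=400/280)[:300]]))
E
```

```text
clock: 22.0
eef_pos: [0.5326, -0.0951, 0.2404]
tcp_rot: [-90.1, -0.2, 6.7]
contact_force: [0.2, -0.2, 1.2]
gripper_width: 0.0724
clock: 22.4
eef_pos: [0.4512, -0.1043, 0.2385]
tcp_rot: [-90.0, -0.1, 6.6]
contact_force: [0.4, -0.1, -0.3]
gripper_width: 0.0714
```

View pics/f.png

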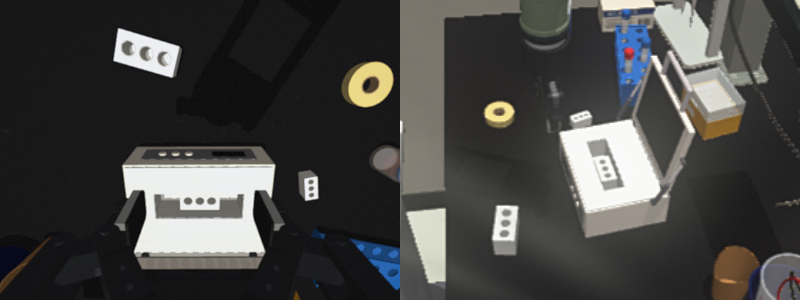

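The block lies in the trough with its wells up (wrist view about (198,201), scene view about (603,165)), and the lid is open. The robot is clear and the tape and bottle are still in place.

```bash
python3 -c "
from rig import robot
print(robot.sign_off())"
```

```text
the job is handed in; nothing more can be done
None
```

The job is done and handed in at about 22.5 s on the robot's clock, out of 58 s allowed. The block lies flat in the heater's trough with its wells up, and the lid is open.

**What I did:** I took the block off the lid across its 30 mm sides and set it upright on the worktop to the right of the heater. I then lifted the lid by its bar to about 1 rad and let go. The struts carried it to what looks like its stop. Last, I picked the block up by its ends and lowered it into the trough.

**Last checks:**
- **Setting down:** The block touched the trough floor with the tool at z = 0.0478 m, the height I had predicted. I pressed with at most about 9 N before releasing.
- **Final picture:** The block is in the trough with its wells up, the lid is open and the gripper is well clear. The tape and bottle are where they were.
- **Forces:** The readings I printed never passed about 15 N.

**Not checked or not in agreement:**
- **Dish:** It is outside the final picture. The arm never went near it.
- **Lid angle:** I judged it fully open from the pictures and did not measure it.
- **Trough position:** The top and wrist views differed by about 5 mm. I used the wrist view, and the block went in without touching the sides.

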